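Shut the tab-locked gas outlet

ROBOT

A 6-joint arm with a two-finger parallel gripper is mounted at the origin on a cart in front of the work surface, level with it; the furniture and walls round the work are solid. World frame = base frame: x ahead of the robot, y to its left, z up, the work surface at z = 0. Lengths are in m, angles in rad, forces in N, time in s.
With the tool pointing down it reaches from about 0.35 to 0.85 m from the base axis. Payload 8.1 kg.
Tool frame: the origin (TCP) lies on the centre line of the jaws, within the pads' length; the fingertips stand 17 mm ahead of it and the grasp point (between the pads) lies 2 mm behind it; z points along the fingers, y is the direction in which the jaws open and shut (so a half turn about z gives the same grasp; the last joint's range is limited). The gripper opens to 85 mm and grips with 20 to 120 N. Pads are 22 mm wide; open, the fingers measure 114 mm over their backs; the gripper's body (76 mm by 85 mm) begins 54 mm behind the grasp point. The pads swing forward as they close: fully open they stand 13 mm farther back than shut.
Start: joints at [-1.243, 0.13, 1.488, -0, 1.523, -0.085], TCP at [0.241, -0.55, 0.248] pointing down, gripper open.
Joint ranges: [-2.96, 2.96], [-0.89, 2.26], [0.02, 2.5], [-1.34, 4.48], [0, 2.73], [-2.66, 2.66]. Speed limits (rad/s): [2.39, 2.39, 2.79, 3.14, 3.14, 3.14].

INTERFACE

Orientations are given as a unit quaternion [w, x, y, z].
In Python, from bench import robot gives the robot as it stands. The module is installed in compiled form; this text tells all that it offers. Calls block until the motion is done:
- robot.movep(position, orientation): joint-space move of the TCP to a pose.
- robot.servo_line(position, rot=None, max_speed=0.15): straight line of the TCP; rot=None keeps the orientation; max_speed is the mean speed in m/s.
- robot.goto_joints(angles): joint-space move.
- robot.set_gripper(opening, grip_force=None): finger opening in m; grip_force is the grip in N (None keeps the last); returns when the fingers have stopped.
- robot.dwell(seconds).
- robot.ik(position, orientation): joint angles nearest the present ones, or None.
- robot.get_obs(): the state.
- robot.camera(name): name is "scene" or "top" or "wrist"; returns (picture, depth): 480x640x3 uint8, red, green, blue; 480x640 float32, m along the optical axis (not along the pixel's ray), 0 where there is no reading.
- robot.camera_info(name): a dict with "intrinsics" (3x3 intrinsics, pixels), "R" (3x3) and "t" (3): a world point X has camera coordinates R X + t. Camera axes: x right, y down, z forward; pixel columns grow to the right and rows downward; lengths in m; the calibration is good to about 2 mm. A picture is of the moment at which its call begins: read the wrist's pose just before it. camera_info takes no time and is no camera call; for the wrist camera it gives the pose at the moment of the call.
A pose or a line that the arm cannot do raises robot.IKError and nothing moves.
- robot.hand_in(): hands the job in, once; it reports no verdict.
The state is a dict: "time": time; "joint_pos": joint angles; "dq": joint speeds; "effort": joint torques, N m; "position": TCP position; "tool_rot": TCP orientation; "ft_force": force on the tool from outside, world axes, zero at the start; "torque": the same for the moment, N m; "grip_width": finger opening in m.
Only numpy, scipy, OpenCV 4.12 (cv2) and the standard library are available. Lean on these libraries where they do the work, as an engineer would, in place of code of your own. Each camera call takes 0.05 s, during which the arm holds its last target.

TASK

Soldering is over: shut the gas at the outlet with the red knob. Pinch the knob's two red release tabs together, keep them pinched and turn the knob clockwise until its white pointer stands at the red dot, then let go. Leave the outlet with the blue knob open as it is.

Things in the scene. Friction and masses are not known exactly. Their poses are not given: they have to be found in the camera images.
- gas_outlet: Gas outlet to shut: aluminium block 104 x 104 x 30 mm high, fixed to the table, red-capped knob on top, brass hose barb on its +x side. Origin: centre of the underside, z up = knob axis. On its top, 45 mm from the axis: a green dot (open) toward -x, and a red dot (shut) 60 degrees clockwise of it seen from above.
- gas_tabs (a point): Point on the red knob's axis midway between its tabs, 66 mm above the table, at the height to pinch; turns with the knob. Two upright red tabs (22 wide, 34 high, z 44 to 78 mm) face its +y and -y: 63 mm across, 43 when pinched home, each sliding in 10 mm against its own 2 to 6 N spring. Round them: black skirt disc 72 across, top at z 41; above: red cap 41 across, z 80 to 86; black core 40 x 28.
- gas_knob (a joint): Red knob's angle (rad): 0 = open, white pointer at the green dot; grows clockwise seen from above; 1.047 = shut, pointer at the red dot; stop at 1.25. Locked (play under 0.06) unless both tabs are in at least 6 mm: pinch both centrally, about 30 N, and keep them in while turning; then it turns easily. Let go near the red dot, the tabs spring out and lock it.
- air_knob (a joint): Angle of the blue knob of a second outlet (compressed air), alike in every size and shape but with blue cap and tabs, standing on the other side of the table, over 0.4 m away. 0 = open, where it must stay. Between the two outlets a slender third-hand clamp, 0.23 m tall, leans over the soldering board: cross the table above it.

How it is judged:
By the outcome, as a careful person would: the job done as asked, in the order asked, and still so for the second after the job is handed in, with the robot touching nothing.
It also fails if it takes over 32 s, if anything falls off the work surface, if the arm or the gripper's body presses on something with over 40 N, if the wrist force passes 120 N, or if a joint passes its speed limit or range.

## Working session

There is one attempt and no reset: what is moved stays moved. The work goes in short steps, each a Python script; the robot and the scene stay as the last script left them, time stands still between calls to the robot, and variables do not carry over. Pictures are saved under pics/ and viewed, and the job is handed in when it is done.

```bash
mkdir -p pics; python3 - <<'E'
from bench import robot
import cv2,numpy as np
o=robot.get_obs();print(o['time'],o['position'],o['tool_rot'],o['grip_width'])
for n in("scene","top"):
    im,d=robot.camera(n);cv2.imwrite(f'pics/{n}0.png',im[:,:,::-1]);np.savez(f'{n}0.npz',im=im,d=d,**robot.camera_info(n))
    print(robot.camera_info(n))
E
```

```text
0.0 [ 0.24055567 -0.54909413  0.2472417 ] [-9.27704147e-04  9.78771827e-01  2.04950820e-01 -1.08869715e-04] 0.08527462661607595
{'intrinsics': array([[502.30341171,   0.        , 318.7193878 ],
       [  0.        , 502.30341171, 253.23721392],
       [  0.        ,   0.        ,   1.        ]]), 'R': array([[ 0.48870908, -0.87237425, -0.01125187],
       [-0.46275115, -0.24825946, -0.85101623],
       [ 0.73961126,  0.42110618, -0.52501884]]), 't': array([-0.22860223,  0.30340909,  0.95342963])}
{'intrinsics': array([[588.40949757,   0.        , 321.72000856],
       [  0.        , 588.40949757, 245.4349777 ],
       [  0.        ,   0.        ,   1.        ]]), 'R': array([[ 0.01242281, -0.99981149,  0.01492167],
       [-0.98370139, -0.01489699, -0.1791917 ],
       [ 0.17938021, -0.01245241, -0.98370101]]), 't': array([-1.91087703e-04,  4.85441715e-01,  1.16967265e+00])}
```

View pics/scene0.png

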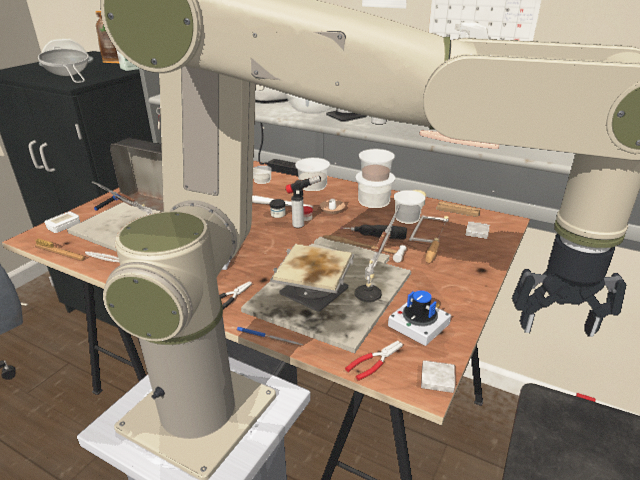

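View pics/top0.png

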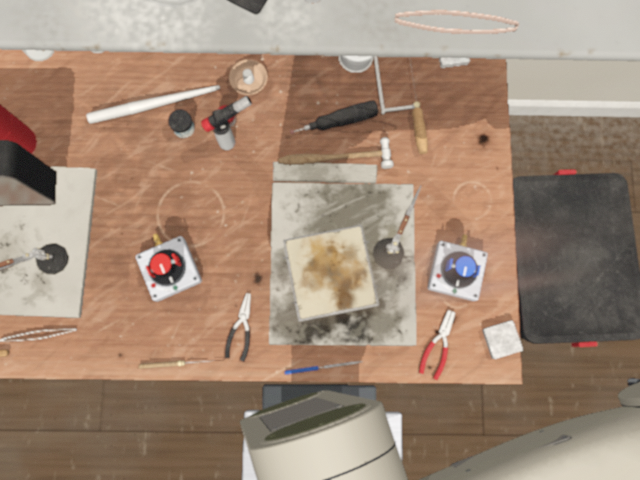

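The red outlet is at about (168,268) in the top view, so +y. The blue one is at (459,270), with the clamp between them at (388,250). I'll zoom in on the red one and measure it.

```bash
cat > h.py <<'E'
import numpy as np
def load(f): return np.load(f)
def back(z,u,v,Z=None):
    """pixel->world; on plane z=Z if given else depth"""
    K,R,t=z['intrinsics'],z['R'],z['t']
    r=np.linalg.inv(K)@np.array([u,v,1.]); c=-R.T@t; w=R.T@r
    s=(Z-c[2])/w[2] if Z is not None else z['d'][int(round(v)),int(round(u))]
    return c+s*w
E
python3 - <<'E'
import cv2,numpy as np
from h import *
z=load('top0.npz');im=z['im']
cv2.imwrite('pics/topz.png',cv2.resize(im[225:315,118:218],None,fx=6,fy=6,interpolation=cv2.INTER_CUBIC)[:,:,::-1])
for u,v in((168,268),(459,270)): print(back(z,u,v,.03),back(z,u,v))
hsv=cv2.cvtColor(im,cv2.COLOR_RGB2HSV)
s=np.zeros(im.shape[:2],bool);s[225:315,118:218]=1
red=s&((hsv[...,0]<5)|(hsv[...,0]>175))&(hsv[...,1]>190)&(hsv[...,2]>80)
v,u=np.nonzero(red);print(len(u),u.mean(),v.mean())
P=np.array([back(z,a,b) for a,b in zip(u,v)]);k=P[:,2]>.075
print(k.sum(),P[k].mean(0),np.percentile(P[:,2],[5,50,95]))
# block top via depth
uu,vv=np.meshgrid(range(118,218),range(225,315))
Q=np.array([back(z,a,b) for a,b in zip(uu.ravel(),vv.ravel())]);m=(Q[:,2]>.022)&(Q[:,2]<.036)
sel=np.zeros((90,100),np.uint8);sel.ravel()[m]=255
c=max(cv2.findContours(sel,cv2.RETR_EXTERNAL,cv2.CHAIN_APPROX_NONE)[0],key=cv2.contourArea)
W=np.array([back(z,p[0][0]+118,p[0][1]+225,.03)[:2] for p in c])
print(cv2.minAreaRect((W*1000).astype(np.float32)))
E
```

```text
[0.43578964 0.3229661  0.03      ] [0.42812923 0.3092308  0.08503953]
[ 0.44036532 -0.27957493  0.03      ] [ 0.43319773 -0.26707132  0.08013379]
8 160.625 267.375
1 [0.42779109 0.34892581 0.08336121] [0.05854208 0.06509369 0.07772513]
((438.4776306152344, 325.641845703125), (109.74888610839844, 104.09713745117188), 24.82318687438965)
```

View pics/topz.png

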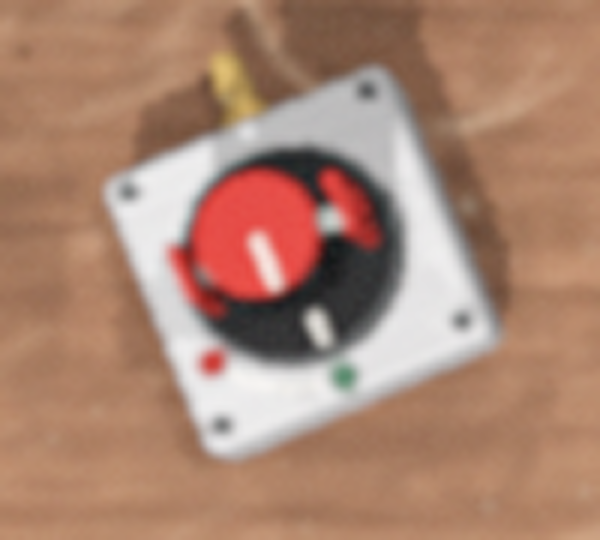

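```bash
python3 - <<'E'
from h import *
z=load('top0.npz')
f=lambda a,b:back(z,118+a/6-.4,225+b/6-.4,.03)
s=[f(*p) for p in((128,191),(367,90),(461,320),(221,425))]
c=np.mean(s,0);g=f(344,376);r=f(212,362)
print(c,g-c,r-c,np.linalg.norm(g-c),np.linalg.norm(r-c))
d=s[0]-s[3];e=s[1]-s[0];print(np.degrees([np.arctan2(d[1],d[0]),np.arctan2(e[1],e[0])+np.pi/2,np.arctan2(*(c-g)[1::-1]),np.arctan2(*(c-r)[1::-1])+np.pi/3]))
from bench import robot
from scipy.spatial.transform import Rotation as R
def q(a): return (R.from_euler('z',a,degrees=True)*R.from_euler('x',180,degrees=True)).as_quat(scalar_first=True)
for a in range(-360,360,20):
  j=robot.ik([c[0],c[1],.064],q(a)); print(a,None if j is None else np.round(j,2))
E
```

```text
[0.43738923 0.32581877 0.03      ] [-0.04126966 -0.01938089  0.        ] [-0.03710032  0.02587577  0.        ] 0.04559389878231487 0.045232613701837024
[24.7699486  24.60442708 25.15550253 25.10599967]
-360 [ 0.55  0.15  1.81 -0.    1.17  2.12]
-340 [ 0.55  0.15  1.81 -0.    1.17  1.77]
-320 [ 0.55  0.15  1.81 -0.    1.17  1.42]
-300 [ 0.55  0.15  1.81 -0.    1.17  1.07]
-280 [ 0.55  0.15  1.81 -0.    1.17  0.72]
-260 [ 0.55  0.15  1.81 -0.    1.17  0.37]
-240 [ 0.55  0.15  1.81 -0.    1.17  0.02]
-220 [ 0.55  0.15  1.81  0.    1.17 -0.33]
-200 [ 0.55  0.15  1.81  0.    1.17 -0.68]
-180 [ 0.55  0.15  1.81  0.    1.17 -1.02]
-160 [ 0.55  0.15  1.81  0.    1.17 -1.37]
-140 [ 0.55  0.15  1.81  0.    1.17 -1.72]
-120 [ 0.55  0.15  1.81  0.    1.17 -2.07]
-100 [ 0.55  0.15  1.81  0.    1.17 -2.42]
-80 None
-60 None
-40 None
-20 [ 0.55  0.15  1.81 -0.    1.17  2.47]
0 [ 0.55  0.15  1.81 -0.    1.17  2.12]
20 [ 0.55  0.15  1.81 -0.    1.17  1.77]
40 [ 0.55  0.15  1.81 -0.    1.17  1.42]
60 [ 0.55  0.15  1.81 -0.    1.17  1.07]
80 [ 0.55  0.15  1.81 -0.    1.17  0.72]
100 [ 0.55  0.15  1.81 -0.    1.17  0.37]
120 [ 0.55  0.15  1.81 -0.    1.17  0.02]
140 [ 0.55  0.15  1.81  0.    1.17 -0.33]
160 [ 0.55  0.15  1.81  0.    1.17 -0.68]
180 [ 0.55  0.15  1.81  0.    1.17 -1.02]
200 [ 0.55  0.15  1.81  0.    1.17 -1.37]
220 [ 0.55  0.15  1.81  0.    1.17 -1.72]
240 [ 0.55  0.15  1.81  0.    1.17 -2.07]
260 [ 0.55  0.15  1.81  0.    1.17 -2.42]
280 None
300 None
320 None
340 [ 0.55  0.15  1.81 -0.    1.17  2.47]
```

```bash
cat >> h.py <<'E'
from scipy.spatial.transform import Rotation as Rt
def q(a): return (Rt.from_euler('z',a,degrees=True)*Rt.from_euler('x',180,degrees=True)).as_quat(scalar_first=True)
E
python3 - <<'E'
from h import *
from bench import robot
import cv2
p=robot.get_obs()['position']
robot.servo_line([p[0],p[1],.36],max_speed=.2)
robot.movep([.437,.326,.36],q(204.9))
robot.servo_line([.437,.326,.27],max_speed=.15)
o=robot.get_obs();print(o['time'],o['position'],o['joint_pos'])
i=robot.camera_info('wrist')
im,d=robot.camera('wrist');np.savez('w0.npz',im=im,d=d,**i);cv2.imwrite('pics/w0.png',im[:,:,::-1]);print(i)
E
```

```text
4.7 [0.43743541 0.32612728 0.27105217] [ 5.46673688e-01 -2.66991789e-02  1.60945998e+00 -9.21340966e-06
  1.55753861e+00 -1.45848303e+00]
{'intrinsics': array([[350.66747085,   0.        , 320.32637459],
       [  0.        , 350.66747085, 237.23120817],
       [  0.        ,   0.        ,   1.        ]]), 'R': array([[-4.20832168e-01,  9.07138403e-01,  4.51090601e-04],
       [ 8.74642627e-01,  4.05624991e-01,  2.65459303e-01],
       [ 2.40625355e-01,  1.12108357e-01, -9.64121961e-01]]), 't': array([-0.11169228, -0.55645621,  0.25782782])}
```

View pics/w0.png

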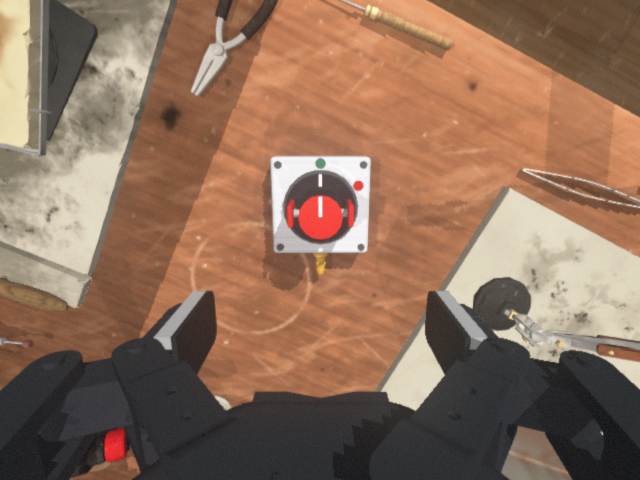

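```bash
python3 - <<'E'
from h import *
import cv2
z=load('w0.npz');im=z['im']
cv2.imwrite('pics/w0z.png',cv2.resize(im[140:280,250:390],None,fx=4.2,fy=4.2,interpolation=cv2.INTER_CUBIC)[:,:,::-1])
g=cv2.cvtColor(im,cv2.COLOR_RGB2GRAY).astype(float)
s=[]
for u,v in((278,164),(364,164),(361,247),(280,247)):
    w=np.clip(150-g[v-5:v+6,u-5:u+6],0,None);V,U=np.mgrid[v-5:v+6,u-5:u+6]
    p=((w*U).sum()/w.sum(),(w*V).sum()/w.sum());print(p);s.append(back(z,*p,.03))
s=np.array(s);c=s.mean(0);print('c',c,'yaw',np.degrees([np.arctan2(*(s[3]-s[0])[1::-1]),np.arctan2(*(s[2]-s[1])[1::-1])]))
print([np.linalg.norm(s[i]-s[i-1]) for i in range(4)])
h=cv2.cvtColor(im,cv2.COLOR_RGB2HSV);m=((h[...,0]<6)|(h[...,0]>174))&(h[...,1]>150);m[:140]=0;m[280:]=0;m[:,:250]=0;m[:,390:]=0
v,u=np.nonzero(m)
W=np.array([back(z,a,b) for a,b in zip(u,v)]);k=W[:,2]>.082
r=cv2.minAreaRect((W[k][:,:2]*1000).astype(np.float32));print('cap',k.sum(),W[k].mean(0),r)
k=(W[:,2]>.06)&(W[:,2]<.0795);yl=(W-c)@[-np.sin(np.radians(24.9)),np.cos(np.radians(24.9)),0];print(np.percentile(yl[k],[1,99]))
E
```

```text
(np.float64(277.1985815602837), np.float64(164.45301418439718))
(np.float64(363.0032608695652), np.float64(164.4054347826087))
(np.float64(360.49328859060404), np.float64(246.84675615212527))
(np.float64(279.7645968489342), np.float64(246.80722891566265))
c [0.43900511 0.32652706 0.03      ] yaw [24.83607893 24.96020691]
[np.float64(0.0882136637045886), np.float64(0.08794901878202342), np.float64(0.08831623548481277), np.float64(0.08814026624866976)]
cap 1408 [0.43850862 0.32632985 0.08798482] ((422.3194885253906, 311.49407958984375), (84.35511016845703, 39.722312927246094), 41.875877380371094)
[-0.03104072  0.03062493]
```

View pics/w0z.png

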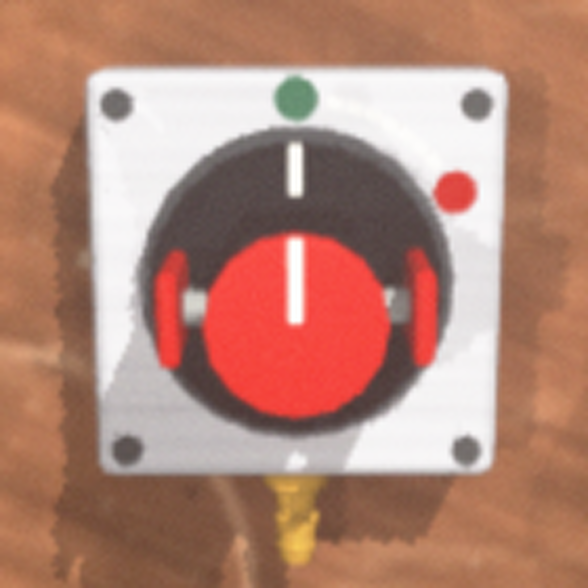

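The wrist view shows the knob at 0 with its pointer at the green dot. The centre is about (0.4388, 0.3264) and the yaw 24.9°. Next I'll descend and pinch.

```bash
python3 - <<'E'
from h import *
from bench import robot
robot.servo_line([.4388,.3264,.10],rot=q(204.9),max_speed=.15)
robot.servo_line([.4388,.3264,.064],max_speed=.06)
o=robot.get_obs();print(o['time'],o['position'],np.round(o['ft_force'],1))
robot.set_gripper(.058,30)
o=robot.get_obs();print(o['time'],o['grip_width'],np.round(o['ft_force'],1),np.round(o['torque'],2))
robot.set_gripper(.035,30)
o=robot.get_obs();print(o['time'],o['grip_width'],np.round(o['ft_force'],1),np.round(o['torque'],2),o['position'])
E
```

```text
6.7833 [0.43885175 0.32640669 0.06398713] [ 0.2 -0.2  0.4]
7.175 0.058170999458054005 [-1.  -1.3  4.2] [-0.01  0.08 -0.02]
7.475 0.040550407478819314 [-2.5 -1.2 10.2] [-0.25  0.44  0.01] [0.43954395 0.32685419 0.06538899]
```

```bash
python3 - <<'E'
from h import *
from bench import robot
def rep(n):
    o=robot.get_obs();a=Rt.from_quat(o['tool_rot'],scalar_first=True).as_matrix()[:,0]
    yaw=np.degrees(np.arctan2(a[1],a[0]))%360
    print(n,round(o['time'],2),round(yaw,2),round(o['grip_width'],4),np.round(o['ft_force'],1),np.round(o['torque'],2),np.round(o['position'],4));return o
rep('s')
j0=np.array(robot.ik([.4388,.3264,.064],q(204.9)))
for k in (8,20,34,48,60):
    j=j0.copy();j[5]+=np.radians(k);robot.goto_joints(j)
    o=rep(k)
    if o['grip_width']>.048 or abs(o['torque'][2])>1.5: print('STOP');break
robot.dwell(.2);rep('e')
import cv2
for n in('wrist','top'):
    i=robot.camera_info(n);im,d=robot.camera(n);np.savez(n+'1.npz',im=im,d=d,**i)
    if n=='top': im=cv2.resize(im[225:315,118:218],None,fx=6,fy=6,interpolation=cv2.INTER_CUBIC)
    cv2.imwrite(f'pics/{n}1.png',im[:,:,::-1])
E
```

```text
s 7.47 204.9 0.0406 [-2.5 -1.2 10.2] [-0.25  0.44  0.01] [0.4395 0.3269 0.0654]
8 7.73 196.84 0.0405 [-2.1 -2.1  9.4] [-0.42  0.33 -0.02] [0.4396 0.3266 0.0654]
20 8.05 184.85 0.0406 [-2.  -5.  11.4] [-0.67  0.38 -0.02] [0.4396 0.3263 0.0653]
34 8.39 170.85 0.0404 [-2.  -5.8 12. ] [-0.99  0.41 -0.04] [0.4397 0.3259 0.0654]
48 8.73 156.85 0.0404 [-2.9 -7.8 14.2] [-1.29  0.52 -0.05] [0.4395 0.3256 0.0653]
60 9.05 144.84 0.0404 [ -5.3 -10.6  16. ] [-1.56  0.67  0.02] [0.4394 0.3253 0.0653]
e 9.25 144.88 0.0404 [ -3.1 -10.4  14.6] [-1.48  0.67 -0.02] [0.4394 0.3253 0.0653]
```

View pics/wrist1.png

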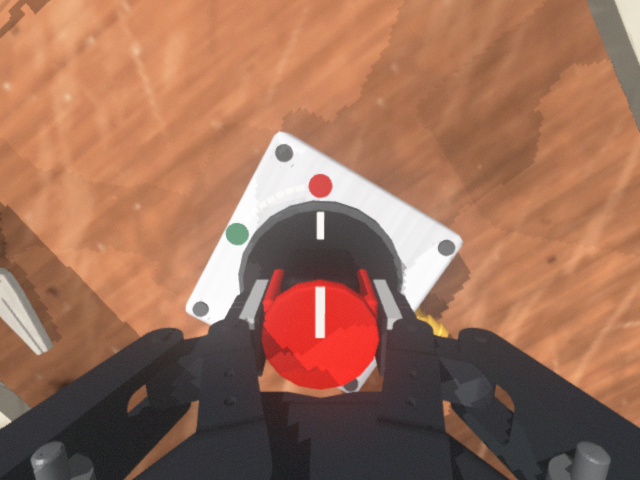

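The pointer at (320,225) lines up with the red dot at (320,185). I'll release and check.

```bash
python3 - <<'E'
from h import *
from bench import robot
import cv2
robot.set_gripper(.085)
o=robot.get_obs();print(o['time'],o['grip_width'],np.round(o['ft_force'],1))
robot.servo_line([.4388,.3264,.10],max_speed=.08)
robot.servo_line([.4388,.3264,.27],max_speed=.2)
o=robot.get_obs();print(o['time'],o['position'],np.round(o['ft_force'],1))
i=robot.camera_info('wrist');im,d=robot.camera('wrist');np.savez('w2.npz',im=im,d=d,**i)
cv2.imwrite('pics/w2z.png',cv2.resize(im[130:290,240:400],None,fx=3.7,fy=3.7,interpolation=cv2.INTER_CUBIC)[:,:,::-1])
im,d=robot.camera('top');cv2.imwrite('pics/top2.png',im[:,:,::-1])
E
```

```text
9.8583 0.08499561843451693 [ 0.4 -0.7 -1. ]
11.4583 [0.43819241 0.32600717 0.26821943] [-0.4  0.3 -0.6]
```

View pics/w2z.png

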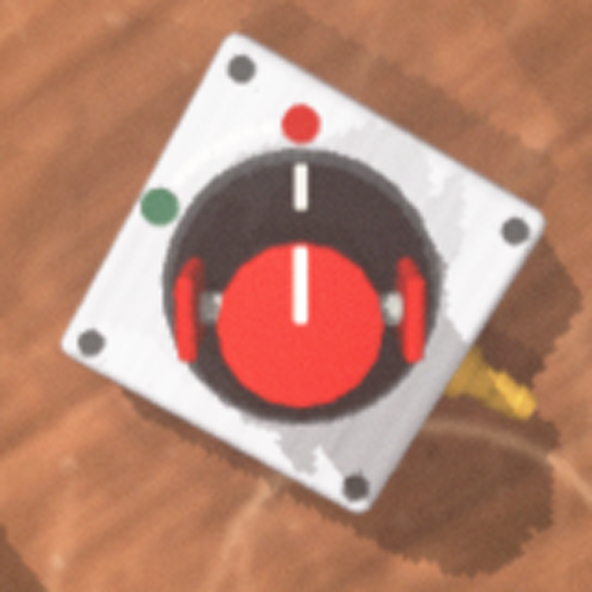

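View pics/top2.png

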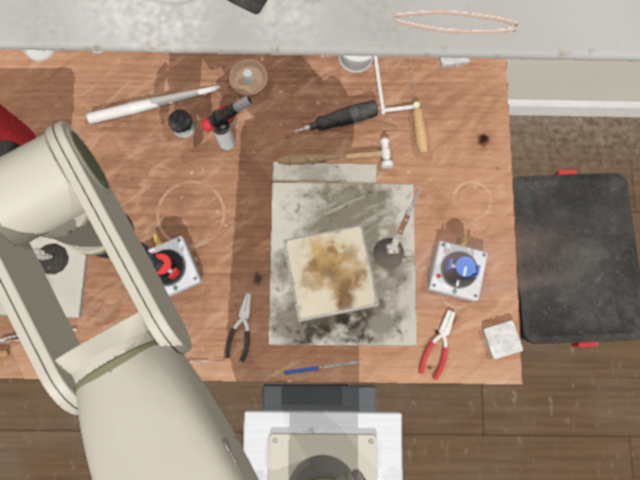

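The white pointer (300,185 in the zoom) points straight at the red dot (300,124), and both tabs have sprung out. In the top view the blue outlet at (459,270) and the clamp look unchanged, and the gripper is clear. I'll hand in.

```bash
python3 - <<'E'
from bench import robot
robot.hand_in()
E
```

```text
the job is handed in; nothing more can be done
```

The red-knob gas outlet is shut and the job is handed in. I pinched both tabs at about 30 N, turned the knob 60° clockwise with them held in, then let go and backed off.

- **Red knob:** in the last wrist picture the white pointer stands at the red dot and both tabs are sprung out.
- **Forces and time:** the wrist-force readings I took reached about 20 N at most. The last move ended at about 11.5 s, and the gripper was clear of everything.
- **Blue knob:** the arm did not go near it after the start. It looks unchanged in the top view, though I did not measure its angle.
- **Small disagreement:** the gripper read 40.5 mm while pinched, against the expected 43 mm, and the tool rode up 1.4 mm. The knob unlocked and turned freely all the same.

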